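# Switch on and zero the pantry scale

### The job

Get the pantry scale ready with the jar that stands on it: with the fingers, press down the raised end of its power rocker until it has flipped over fully, then press the long bar key fully in (it stays down), and only then press the round key all the way down and let it spring back up. Leave the square key alone, and leave the jar and the things round the scale where they stand; nothing is to be picked up.

Things in the scene. Friction and masses are not known exactly. Their poses are not given: they have to be found in the camera images.
- scale: grey bench scale, 150 (x) x 290 (y) mm, fixed to the worktop. Origin: centre of its underside, z up, -x is its front (towards the robot). Its +y half carries a steel pan 138 x 134 mm, top 40 mm above the worktop; its -y half is a raised console with the rocker and three white keys.
- scale_console (a point): centre of the console's deck, 56 mm above the worktop, axes as the scale's. Four controls stand at x = -34 or +34 mm, y = +33 or -33 mm from here. The power rocker is always at (-34, +33); the bar, round and square keys share the other three places and swap places from run to run.
- rocker (a joint): power rocker, white, 56 (x) x 30 (y) mm, two flat faces that meet in a shallow V at the pivot, pivot axis along the scale's y. 0 = off: its front half (towards -x) stands up at 0.30 rad and its rear half lies level; 0.30 = on: the front half lies level, its top 5 mm above the deck, and the rear half stands up. Friction holds it where it is left; about 4 N at the raised end moves it.
- rocker_press (a point): the point to press: on the top face of the rocker's raised front half, 19 mm in front of the pivot, turning with the rocker (x points to the rear); about 11 mm above the deck when off, going down by about 6 mm to 5 mm above the deck when on. Start values of the rocker are 0 to 0.04.
- bar_key (a joint): the long bar key's travel in m: 0 = up, 0.006 = fully in. Friction of 3 N holds it at whatever depth it is left (no spring).
- bar_key_top (a point): centre of the top of the long bar key, 16 (x) x 44 (y) mm, 9 mm above the deck when up, 3 mm when in; axes as the scale's.
- round_key (a joint): the round key's travel in m: 0 = up, 0.006 = fully down. A spring returns it: 1 N at the start, 4 N fully down.
- round_key_top (a point): centre of the top of the round key, 30 mm in diameter, 9 mm above the deck when up.
- square_key (a joint): the square key's travel in m, as the round key's (same spring); it is not to be pressed.
- square_key_top (a point): centre of the top of the square key, 26 x 26 mm, 9 mm above the deck when up.
- clip_jar: low clip-top jar, 90 mm wide, 63 mm tall, standing loose on the pan; origin at the centre of its underside. Not to be moved.
- nutmeg_tin: small round tin, 57 mm wide, 39 mm tall, standing beside the scale; origin at the centre of its underside.
- peppercorns: jar with a red screw cap, 46 mm wide, 99 mm tall, standing beside the scale; origin at the centre of its underside.
- matchbox: matchbox, 37 x 56 x 16 mm, lying in front of the pan; origin at the centre of its underside.

How it is judged:
By the outcome, as a careful person would: the job done as asked, in the order asked, and still so for the second after the job is handed in, with the robot touching nothing.
It also fails if it takes over 38 s, if anything falls off the work surface, if the arm or the gripper's body presses on something with over 40 N, if the wrist force passes 120 N, or if a joint passes its speed limit or range.

### The arm

A 7-joint arm with a two-finger parallel gripper is mounted at the origin on a cart in front of the work surface, level with it; the furniture and walls round the work are solid. World frame = base frame: x ahead of the robot, y to its left, z up, the work surface at z = 0. Lengths are in m, angles in rad, forces in N, time in s.
With the tool pointing down it reaches from about 0.4 to 0.85 m from the base axis. Payload 10.4 kg.
Tool frame: the origin (TCP) lies between the finger pads; the fingertips stand 17 mm ahead of it and the grasp point (between the pads) lies 2 mm behind it; z points along the fingers, y is the line along which they close (so a half turn about z gives the same grasp; the last joint's range is limited). The gripper opens to 87 mm and grips with 3 to 60 N. Pads are 19 mm wide; open, the fingers measure 117 mm over their backs; the gripper's body (75 mm by 190 mm) begins 51 mm behind the grasp point.
Start: joints at [1.3, 0.332, -0.065, 1.46, 0.022, 1.35, -0.088], TCP at [0.153, -0.606, 0.24] pointing down, gripper open.
Joint ranges: [-2.6, 2.6], [-0.5, 2.12], [-1.47, 1.34], [0.16, 2.42], [-1.27, 4.41], [0.06, 2.06], [-2.6, 2.6]. Speed limits (rad/s): [2.22, 2.22, 2.79, 2.79, 3.14, 3.14, 3.14].

### API

Orientations are given as [roll, pitch, yaw] about the fixed x, y, z axes, in that order (R = Rz(yaw) Ry(pitch) Rx(roll)).
In Python, from rig import env, optics, order, models gives the robot as it stands. The module is installed in compiled form; this text tells all that it offers.
- The arm moves only by the shell command python3 -m jog 'ROWS' [FORCE]. ROWS is text: rows parted by semicolons, each of 7 numbers parted by spaces: the shift along the tool's x, y, z in mm, then the turn, a rotation vector about the tool's x, y, z in rad, then the opening, from 0 (shut) to 1 (fully open). A call has exactly 8 rows; each row is the pose to reach, as a shift and turn from the pose commanded when the call began, along the tool's axes at that moment; what a row does not reach only later rows make up. A row lasts 1/12 s, in which the tool goes at most 41.7 mm and 7.16 degrees, less where a joint would pass 70% of its speed; a pose out of reach is approached as far as the arm can. A call with a gripper value outside its range is refused whole. The fingers move at their own pace and stop on an object; FORCE is the grip in N (left out, the last holds). Time passes only in rows, so rows that repeat a pose let the fingers close, or fill a call up. It gives the time, the measured TCP pose, the force, the opening and the grip force at its end, in the units of the state.
- env.sense(): the state, without advancing time (a new reading comes with each control period).
- optics.get_image(name): name is "scene" or "top"; returns a dict with "frame" (420x560x3 uint8, blue, green, red), "z_map" (420x560 float32, m along the optical axis (not along the pixel's ray), 0 where there is no reading), "mtx" (3x3 intrinsics, pixels), "dist" ([k1, k2, p1, p2, k3] as OpenCV has them; the pictures are not rectified), "extrinsics" (4x4, takes a point from world to camera coordinates). Camera axes: x right, y up, looking along -z (the intrinsics and any distortion apply to the point x, -y, -z); pixel columns grow to the right and rows downward; lengths in m; the calibration is good to about 2 mm. A picture is of the moment at which its call begins.
- order.sign_off(): hands the job in; it is judged then, once.
Trained networks look in a picture, given as the dict that the camera call returned (one of the last four; its "shot" number tells which), for a name from the list of things; names that differ only in an ending like _2 or _b are one class to them, and where a whole thing is asked for, a point or a joint stands for the part that bears it (a point fixed in the world has none). Each returns a list of dicts, best first, with "p" (0 to 1); they miss things now and then, are a little off and sometimes report something else, mostly with a low value. They report only what shows in the picture. A call takes as long as a camera call.
- models.silhouettes(picture, name): "mask" (420x560 bool, what is visible of it) and "pixel" ([column, row] in pixels, amid what is visible of it).
The state is a dict: "time": time; "joints": joint angles; "qvel": joint speeds; "joint_efforts": joint torques, N m; "tool_pos": TCP position; "eef_rot": TCP orientation; "ft_force": force on the tool from outside, world axes, zero at the start; "ft_torque": the same for the moment, N m; "grip_width": finger opening in m; "finger_force": force on a finger pad.
Only numpy, scipy, OpenCV 4.12 (cv2) and the standard library are available. Lean on these libraries where they do the work, as an engineer would, in place of code of your own. Each camera call takes 0.05 s, during which the arm holds its last target. There are 200 camera calls.

## Working session

There is one attempt and no reset: what is moved stays moved. The work goes in short steps, Python scripts to look and compute and a shell command to move; the robot and the scene stay as the last step left them, time stands still between calls to the robot, and variables do not carry over. Pictures are saved under pics/ and viewed, at most 10 in all, crops included, and the job is handed in when it is done.

```bash
mkdir -p pics; cat > h.py <<'E'
import numpy as np, cv2
from rig import env, optics, order, models
def world(pic, px):
    """pixels Nx2 -> world points via depth"""
    px=np.atleast_2d(np.asarray(px,float)); d=np.array(pic["z_map"])
    n=cv2.undistortPoints(px.reshape(-1,1,2),np.array(pic["mtx"]),np.array(pic["dist"])).reshape(-1,2)
    z=d[px[:,1].round().astype(int),px[:,0].round().astype(int)]
    c=np.c_[n[:,0]*z,-n[:,1]*z,-z,np.ones(len(z))]
    w=(np.linalg.inv(np.array(pic["extrinsics"]))@c.T).T[:,:3]
    return w[z>0]
def maskpts(pic,m):
    r,c=np.nonzero(m); return world(pic,np.c_[c,r])
E
python3 - <<'E'
from h import *
s=env.sense(); print(s["tool_pos"],s["eef_rot"],s["time"],s["grip_width"])
for cam in ("scene","top"):
    p=optics.get_image(cam); cv2.imwrite(f"pics/{cam}0.png",p["frame"])
    for n in ("scale","rocker","bar_key","round_key","square_key","clip_jar","nutmeg_tin","peppercorns","matchbox"):
        for r in models.silhouettes(p,n)[:2]:
            w=maskpts(p,r["mask"])
            print(cam,n,round(r["p"],2),np.round(r["pixel"]),r["mask"].sum(),np.round(np.median(w,0)*1000,1) if len(w) else None,np.round(np.percentile(w,[2,98],0)*1000).tolist() if len(w) else None)
E
```

```text
[ 0.15320031 -0.60555836  0.2387255 ] [-3.14014932e+00  7.42830683e-05  2.47850189e-01] 0.0 0.08701679119790373
scene scale 0.7 [280. 232.] 5071 [450.7 108.6  40.6] [[398.0, -16.0, 10.0], [567.0, 259.0, 62.0]]
scene rocker 0.46 [293. 214.] 209 [447.9  81.2  62.2] [[428.0, 62.0, 57.0], [482.0, 98.0, 70.0]]
scene bar_key 0.5 [288. 204.] 121 [518.2  64.   64. ] [[510.0, 44.0, 57.0], [533.0, 85.0, 68.0]]
scene round_key 0.54 [296. 218.] 229 [452.1  79.8  62. ] [[427.0, 56.0, 56.0], [494.0, 97.0, 70.0]]
scene round_key 0.4 [316. 202.] 92 [5.035e+02 4.000e-01 6.450e+01] [[492.0, -15.0, 58.0], [524.0, 13.0, 67.0]]
scene square_key 0.42 [321. 211.] 95 [436.2  15.8  64.7] [[427.0, 2.0, 58.0], [453.0, 27.0, 67.0]]
scene clip_jar 0.58 [241. 209.] 1433 [494.1 186.6  88.1] [[478.0, 142.0, 42.0], [554.0, 221.0, 104.0]]
scene nutmeg_tin 0.9 [355. 220.] 518 [416.4 -60.3  31.9] [[403.0, -90.0, 3.0], [451.0, -44.0, 40.0]]
scene peppercorns 0.88 [183. 236.] 999 [505.3 326.8  60.6] [[498.0, 304.0, 4.0], [537.0, 344.0, 100.0]]
scene peppercorns 0.56 [279. 232.] 4996 [450.8 108.5  40.7] [[398.0, -16.0, 11
[... 611 characters left out ...]

top round_key 0.69 [298. 204.] 177 [511.   -2.3  65.1] [[498.0, -15.0, 60.0], [525.0, 10.0, 69.0]]
top square_key 0.5 [293. 239.] 166 [444.2  13.6  64.8] [[433.0, 0.0, 58.0], [458.0, 25.0, 69.0]]
top clip_jar 0.56 [204. 196.] 1715 [520.2 174.7 101.8] [[483.0, 137.0, 60.0], [562.0, 214.0, 105.0]]
top clip_jar 0.38 [256. 217.] 8352 [485.3  90.   54.3] [[412.0, -29.0, 30.0], [586.0, 250.0, 64.0]]
top nutmeg_tin 0.66 [333. 246.] 655 [433.4 -70.8  38.5] [[408.0, -97.0, 17.0], [459.0, -45.0, 42.0]]
top peppercorns 0.59 [136. 192.] 745 [520.5 313.1  96.9] [[503.0, 300.0, 12.0], [543.0, 340.0, 101.0]]
top matchbox 0.57 [206. 260.] 524 [401.5 185.8  16. ] [[379.0, 158.0, 11.0], [424.0, 214.0, 20.0]]
```

```bash
cat > fit.py <<'E'
from h import *
L={"rocker":(-34,33),"bar_key":(34,33),"round_key":(34,-33),"square_key":(-34,-33)}
def fit(cam,p):
    A=[];B=[]
    for n,l in L.items():
        R=[r for r in models.silhouettes(p,n)]
        R=[r for r in R if r["mask"].sum()<600]
        best=None
        for r in R:
            w=maskpts(p,r["mask"])*1000
            if n!="rocker": w=w[(w[:,2]>62.5)&(w[:,2]<68)]
            if len(w)<15: continue
            c=cv2.minAreaRect(w[:,:2].astype(np.float32))
            print(cam,n,round(r["p"],2),len(w),np.round(c[0],1),np.round(c[1],1),round(c[2],1),np.round(np.median(w[:,2]),1))
            if best is None: best=c[0]
        if best is not None: A.append(l);B.append(best)
    A=np.array(A,float);B=np.array(B)
    a=A-A.mean(0);b=B-B.mean(0)
    yaw=np.arctan2((a[:,0]*b[:,1]-a[:,1]*b[:,0]).sum(),(a*b).sum())
    R=np.array([[np.cos(yaw),-np.sin(yaw)],[np.sin(yaw),np.cos(yaw)]])
    t=B.mean(0)-R@A.mean(0)
    print(cam,"yaw",yaw,"console",t,"resid",np.round(B-(A@R.T+t),1).tolist())
    return yaw,t
E
python3 - <<'E'
from fit import *
for cam in ("top","scene"):
    p=optics.get_image(cam)
    fit(cam,p)
    if cam=="top":
        cv2.imwrite("pics/top1.png",cv2.resize(p["frame"][150:300,100:375],None,fx=2.9,fy=2.9,interpolation=cv2.INTER_CUBIC))
    m=maskpts(p,models.silhouettes(p,"scale")[0]["mask"])*1000
    d=m[abs(m[:,2]-56)<1.5]
    print("deck",np.round(cv2.minAreaRect(d[:,:2].astype(np.float32)),1) if 0 else cv2.minAreaRect(d[:,:2].astype(np.float32)))
E
```

```text
top rocker 0.57 475 [460.   77.4] [32.1 59.3] 76.0 62.5
top bar_key 0.52 162 [526.   61.9] [43.4 16. ] 77.1 65.0
top round_key 0.7 157 [511.1  -2.3] [28.  25.5] 0.5 65.0
top square_key 0.67 150 [445.1  12.5] [25.4 24.8] 76.5 64.8
top yaw -0.22532714618684194 console [485.56015778  37.37558579] resid [[0.2, 0.2], [-0.1, -0.0], [-0.2, 0.1], [0.1, -0.3]]
deck ((489.6470642089844, 55.2338981628418), (175.59210205078125, 147.76210021972656), 77.6017837524414)
scene rocker 0.73 197 [455.2  79. ] [29.1 59.9] 77.9 62.4
scene square_key 0.62 75 [441.7  14. ] [25.3 27.2] 74.1 65.1
scene yaw -0.20463161869764285 console [481.72490128  39.5960838 ] resid [[0.0, 0.2], [-0.0, -0.2]]
deck ((480.65283203125, 40.06986618041992), (139.93370056152344, 150.50953674316406), 77.50830078125)
```

View pics/top1.png

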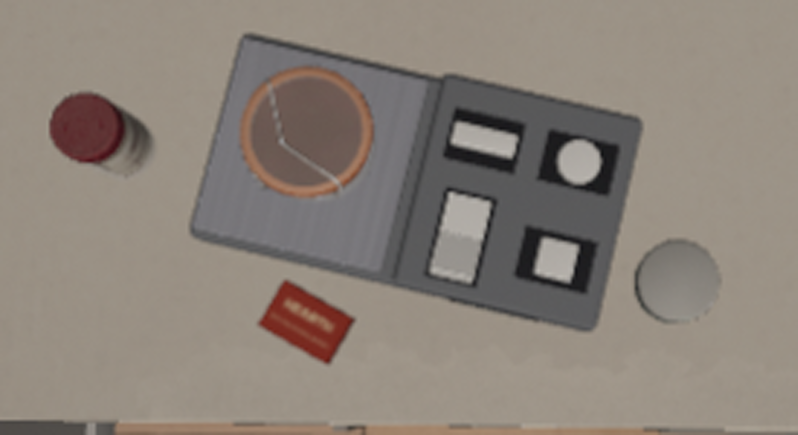

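View pics/scene0.png

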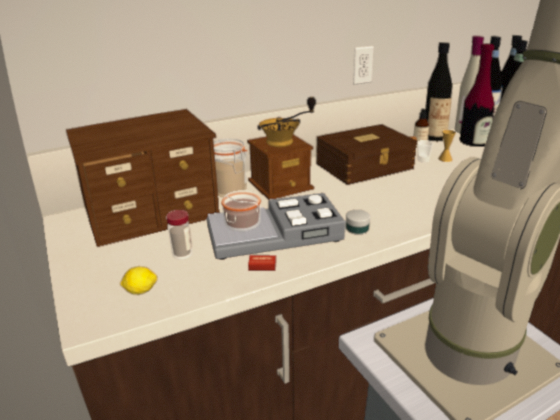

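```bash
cat > go.py <<'E'
import sys,numpy as np
from scipy.spatial.transform import Rotation as Ro
from rig import env
# usage: go.py x y z yaw (mm, rad) | or name dz(tip height above deck, mm)
C=np.array([483.7,38.5]);YAW=-0.225
P={"rocker":(-53,33),"bar":(34,33),"round":(34,-33)}
s=env.sense();R=Ro.from_euler("xyz",s["eef_rot"]);p=np.array(s["tool_pos"])*1000
a=sys.argv[1:]
if a[0] in P:
    l=np.array(P[a[0]]);c,n=np.cos(YAW),np.sin(YAW)
    xy=C+np.array([c*l[0]-n*l[1],n*l[0]+c*l[1]]);t=np.r_[xy,56+float(a[1])+17];yaw=YAW
else: t=np.array(a[:3],float);yaw=float(a[3])
T=Ro.from_euler("xyz",[np.pi,0,yaw])
print("target",t.round(1),"now",p.round(1),np.round(s["eef_rot"],3),"t",round(s["time"],2),"ft",np.round(s["ft_force"],1))
print("shift",R.inv().apply(t-p).round(1),"turn",(R.inv()*T).as_rotvec().round(3),"q",np.round(s["joints"],2))
E
python3 go.py 420 -280 220 -0.225; python3 go.py rocker 60
```

```text
target [ 420. -280.  220.] now [ 153.3 -605.9  239.6] [ 3.141 -0.     0.248] t 1.6 ft [-0.2  0.1 -0.2]
shift [ 338.5 -250.6   19.5] turn [ 0.    -0.     0.473] q [ 1.3   0.33 -0.06  1.46  0.02  1.35 -0.09]
target [439.4  82.5 133. ] now [ 153.3 -605.9  239.6] [ 3.141 -0.     0.248] t 1.6 ft [-0.2  0.1 -0.2]
shift [ 446.2 -597.2  106.5] turn [ 0.    -0.     0.473] q [ 1.3   0.33 -0.06  1.46  0.02  1.35 -0.09]
```

```bash
python3 -m jog '338 -250 10 0 0 0.473 0;338 -250 10 0 0 0.473 0;338 -250 10 0 0 0.473 0;338 -250 10 0 0 0.473 0;338 -250 10 0 0 0.473 0;338 -250 10 0 0 0.473 0;338 -250 10 0 0 0.473 0;338 -250 10 0 0 0.473 0' 20; python3 go.py rocker 70
```

```text
time: 2.27
tool_pos: [0.3635, -0.3487, 0.232]
eef_rot: [3.141, -0.001, -0.225]
ft_force: [1.2, -0.4, -1.0]
grip_width: 0.0419
finger_force: 0.0
target [439.4  82.5 143. ] now [ 363.5 -348.7  232. ] [ 3.141e+00 -1.000e-03 -2.250e-01] t 2.27 ft [ 1.2 -0.4 -1. ]
shift [ -22.4 -437.3   88.7] turn [ 0.001 -0.001 -0.   ] q [ 0.91  0.08 -0.25  1.78  0.02  1.28 -1.14]
```

```bash
python3 -m jog '-22 -437 60 0 0 0 0;-22 -437 60 0 0 0 0;-22 -437 60 0 0 0 0;-22 -437 60 0 0 0 0;-22 -437 60 0 0 0 0;-22 -437 60 0 0 0 0;-22 -437 60 0 0 0 0;-22 -437 60 0 0 0 0' && python3 go.py rocker 40
```

```text
time: 2.93
tool_pos: [0.42, -0.0233, 0.1865]
eef_rot: [3.141, -0.001, -0.225]
ft_force: [1.1, 0.2, -0.3]
grip_width: 0.0008
finger_force: 0.0
target [439.4  82.5 113. ] now [420.  -23.3 186.5] [ 3.141e+00 -1.000e-03 -2.250e-01] t 2.93 ft [ 1.1  0.2 -0.3]
shift [  -4.8 -107.5   73.5] turn [ 0.001 -0.001 -0.   ] q [ 0.6  -0.06 -0.62  2.01 -0.04  1.18 -1.8 ]
```

```bash
python3 -m jog '-5 -107 40 0 0 0 0;-5 -107 40 0 0 0 0;-5 -107 40 0 0 0 0;-5 -107 73 0 0 0 0;-5 -107 73 0 0 0 0;-5 -107 73 0 0 0 0;-5 -107 73 0 0 0 0;-5 -107 73 0 0 0 0' && python3 go.py rocker 15
python3 - <<'E'
from h import *
p=optics.get_image("scene");cv2.imwrite("pics/s2.png",cv2.resize(p["frame"][120:270,170:390],None,fx=3.6,fy=3.6,interpolation=cv2.INTER_CUBIC))
E
```

```text
time: 3.6
tool_pos: [0.44, 0.0795, 0.1148]
eef_rot: [-3.141, -0.002, -0.227]
ft_force: [-0.2, 0.1, -0.1]
grip_width: -0.0001
finger_force: 0.0
target [439.4  82.5  88. ] now [440.   79.5 114.8] [-3.141e+00 -2.000e-03 -2.270e-01] t 3.6 ft [-0.2  0.1 -0.1]
shift [-1.3 -2.8 26.8] turn [-0.    -0.002 -0.002] q [ 0.45  0.12 -0.76  2.03  0.09  1.03 -2.15]
```

View pics/s2.png

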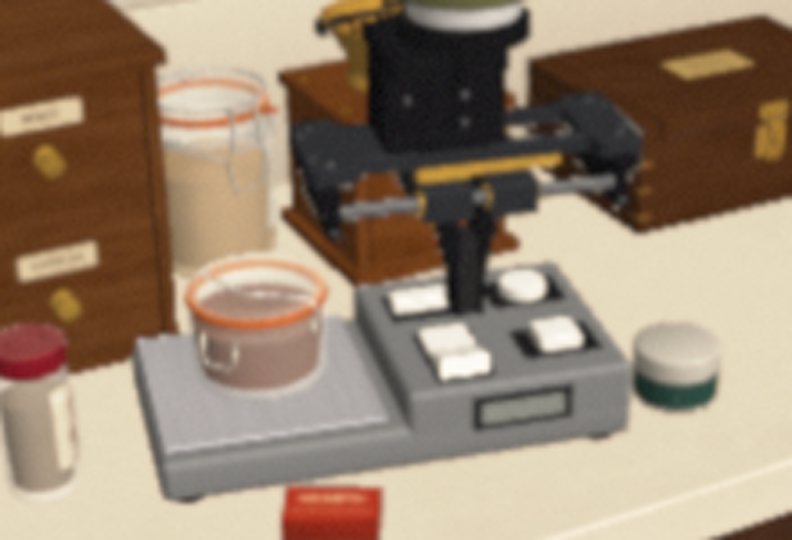

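```bash
python3 -m jog '0 -3 15 0 0 0 0;0 -3 24 0 0 0 0;0 -3 28 0 0 0 0;0 -3 30 0 0 0 0;0 -3 32 0 0 0 0;0 -3 34 0 0 0 0;0 -3 36 0 0 0 0;0 -3 36 0 0 0 0' && python3 go.py rocker 4
```

```text
time: 4.32
tool_pos: [0.4396, 0.0831, 0.0782]
eef_rot: [3.141, 0.0, -0.225]
ft_force: [-8.4, -0.3, 13.8]
grip_width: 0.0003
finger_force: 6.6
target [439.4  82.5  77. ] now [439.6  83.1  78.2] [ 3.141  0.    -0.225] t 4.32 ft [-8.4 -0.3 13.8]
shift [-0.1  0.7  1.2] turn [ 0.001  0.    -0.   ] q [ 0.42  0.18 -0.75  2.06  0.15  0.96 -2.21]
```

```bash
python3 -m jog '0 0 1 0 0 0 0;0 0 2 0 0 0 0;0 0 2.5 0 0 0 0;0 0 2.5 0 0 0 0;0 0 2.5 0 0 0 0;0 0 2.5 0 0 0 0;0 0 2.5 0 0 0 0;0 0 2.5 0 0 0 0' && python3 -m jog '0 0 -10 0 0 0 0;0 0 -40 0 0 0 0;0 0 -45 0 0 0 0;0 0 -45 0 0 0 0;0 0 -45 0 0 0 0;60 0 -45 0 0 0 0;87 0 -45 0 0 0 0;87 0 -45 0 0 0 0' ; python3 go.py bar 20
python3 - <<'E'
from h import *
p=optics.get_image("scene");cv2.imwrite("pics/s3.png",cv2.resize(p["frame"][170:270,220:360],None,fx=5.5,fy=5.5,interpolation=cv2.INTER_CUBIC))
for n in ("rocker","bar_key"):
  for r in models.silhouettes(p,n)[:2]:
    w=maskpts(p,r["mask"])*1000
    l=(w[:,:2]-[482,39])@np.array([[np.cos(-.225),-np.sin(-.225)],[np.sin(-.225),np.cos(-.225)]])
    print(n,r["p"],[(lo,int(k.sum()),np.median(w[k,2]).round(1)) for lo in range(-66,50,8) for k in [(l[:,0]>=lo)&(l[:,0]<lo+8)] if k.sum()>3])
E
```

```text
time: 4.98
tool_pos: [0.4398, 0.0832, 0.0777]
eef_rot: [3.139, 0.0, -0.225]
ft_force: [-21.8, -2.3, 47.8]
grip_width: 0.0006
finger_force: 24.1
time: 5.65
tool_pos: [0.5288, 0.0607, 0.1175]
eef_rot: [-3.141, 0.001, -0.23]
ft_force: [-0.7, -0.9, -0.4]
grip_width: 0.0003
finger_force: 0.0
target [524.2  63.1  93. ] now [528.8  60.7 117.5] [-3.141e+00  1.000e-03 -2.300e-01] t 5.65 ft [-0.7 -0.9 -0.4]
shift [-5.  -1.3 24.6] turn [-0.001  0.001 -0.005] q [ 0.42  0.32 -0.71  1.82  0.23  1.09 -2.18]
rocker 0.77 [(-66, 20, np.float64(61.2)), (-58, 27, np.float64(61.4)), (-50, 29, np.float64(61.7)), (-42, 23, np.float64(61.1)), (-34, 36, np.float64(62.2)), (-26, 41, np.float64(65.0)), (-18, 30, np.float64(66.9)), (-10, 12, np.float64(67.3))]
bar_key 0.55 [(22, 60, np.float64(62.1)), (30, 36, np.float64(65.2)), (38, 8, np.float64(64.7))]
```

View pics/s3.png

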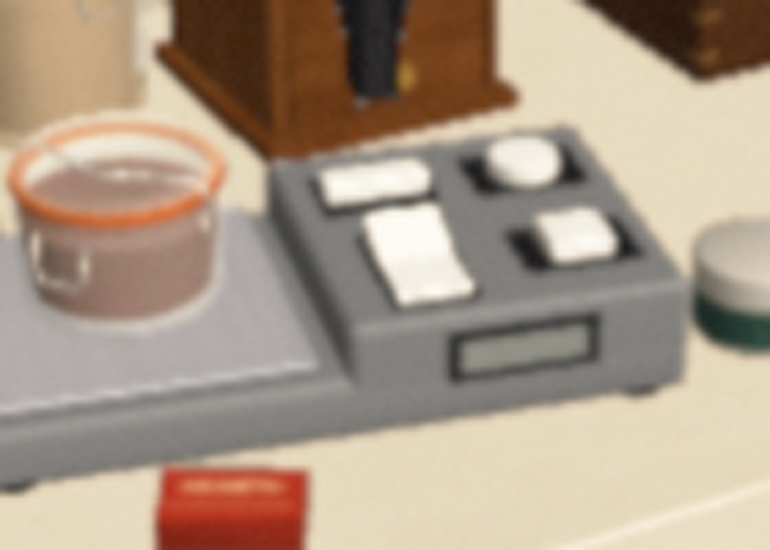

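```bash
python3 -m jog '-4 -1 15 0 0 0.005 0;-4 -1 28 0 0 0.005 0;-4 -1 33 0 0 0.005 0;-4 -1 36 0 0 0.005 0;-4 -1 39 0 0 0.005 0;-4 -1 42 0 0 0.005 0;-4 -1 43 0 0 0.005 0;-4 -1 43 0 0 0.005 0'; python3 go.py bar 3
```

```text
time: 6.47
tool_pos: [0.521, 0.0656, 0.077]
eef_rot: [-3.142, -0.0, -0.23]
ft_force: [-0.3, 0.3, 0.7]
grip_width: 0.0001
finger_force: 0.0
target [524.2  63.1  76. ] now [521.   65.6  77. ] [-3.142 -0.    -0.23 ] t 6.47 ft [-0.3  0.3  0.7]
shift [3.7 1.7 1. ] turn [-0.    -0.    -0.005] q [ 0.39  0.36 -0.7   1.87  0.27  1.01 -2.22]
```

```bash
python3 -m jog '1 0 1 0 0 0 0;2 0 2 0 0 0 0;3 0 3 0 0 0 0;3 0 3 0 0 0 0;3 0 3 0 0 0 0;3 0 3 0 0 0 0;3 0 3 0 0 0 0;3 0 3 0 0 0 0'; python3 go.py bar 3
```

```text
time: 7.13
tool_pos: [0.5223, 0.0655, 0.076]
eef_rot: [3.139, 0.003, -0.23]
ft_force: [-23.2, -1.6, 36.7]
grip_width: 0.0002
finger_force: 18.7
target [524.2  63.1  76. ] now [522.3  65.5  76. ] [ 3.139e+00  3.000e-03 -2.300e-01] t 7.13 ft [-23.2  -1.6  36.7]
shift [2.4 1.9 0. ] turn [ 0.002  0.003 -0.005] q [ 0.39  0.36 -0.7   1.87  0.27  1.01 -2.22]
```

```bash
python3 -m jog '3 0 -10 0 0 0 0;3 0 -30 0 0 0 0;3 0 -45 0 0 0 0;3 0 -45 0 0 0 0;3 30 -45 0 0 0 0;3 66 -45 0 0 0 0;3 66 -45 0 0 0 0;3 66 -45 0 0 0 0'; python3 go.py round 9
python3 - <<'E'
from h import *
p=optics.get_image("scene");cv2.imwrite("pics/s4.png",cv2.resize(p["frame"][150:250,220:360],None,fx=5.5,fy=5.5,interpolation=cv2.INTER_CUBIC))
for n in ("rocker","bar_key","round_key"):
  for r in models.silhouettes(p,n)[:2]:
    w=maskpts(p,r["mask"])*1000
    l=(w[:,:2]-[482,39])@np.array([[np.cos(-.225),-np.sin(-.225)],[np.sin(-.225),np.cos(-.225)]])
    print(n,r["p"],np.median(l,0).round(),[(lo,int(k.sum()),np.median(w[k,2]).round(1)) for lo in range(-66,60,8) for k in [(l[:,0]>=lo)&(l[:,0]<lo+8)] if k.sum()>3])
E
```

```text
time: 7.8
tool_pos: [0.5114, -0.0025, 0.1184]
eef_rot: [3.141, -0.0, -0.234]
ft_force: [-0.3, 0.4, 0.7]
grip_width: 0.0004
finger_force: 0.0
target [509.5  -1.3  82. ] now [511.4  -2.5 118.4] [ 3.141 -0.    -0.234] t 7.8 ft [-0.3  0.4  0.7]
shift [-2.2 -0.8 36.4] turn [ 0.001 -0.    -0.009] q [ 0.53  0.26 -0.69  1.87  0.19  1.07 -2.04]
rocker 0.65 [-30.  33.] [(-66, 20, np.float64(60.3)), (-58, 27, np.float64(61.0)), (-50, 26, np.float64(61.8)), (-42, 24, np.float64(61.3)), (-34, 32, np.float64(62.1)), (-26, 40, np.float64(64.6)), (-18, 41, np.float64(67.1)), (-10, 12, np.float64(68.1))]
rocker 0.27 [32. 23.] [(22, 10, np.float64(60.0)), (30, 17, np.float64(59.6)), (38, 7, np.float64(59.3))]
bar_key 0.4 [32. 30.] [(22, 22, np.float64(59.1)), (30, 27, np.float64(59.4)), (38, 13, np.float64(59.0))]
round_key 0.51 [ 27. -33.] [(14, 8, np.float64(61.3)), (22, 40, np.float64(63.6)), (30, 21, np.float64(65.8)), (38, 9, np.float64(65.3)), (46, 4, np.float64(64.2))]
```

View pics/s4.png

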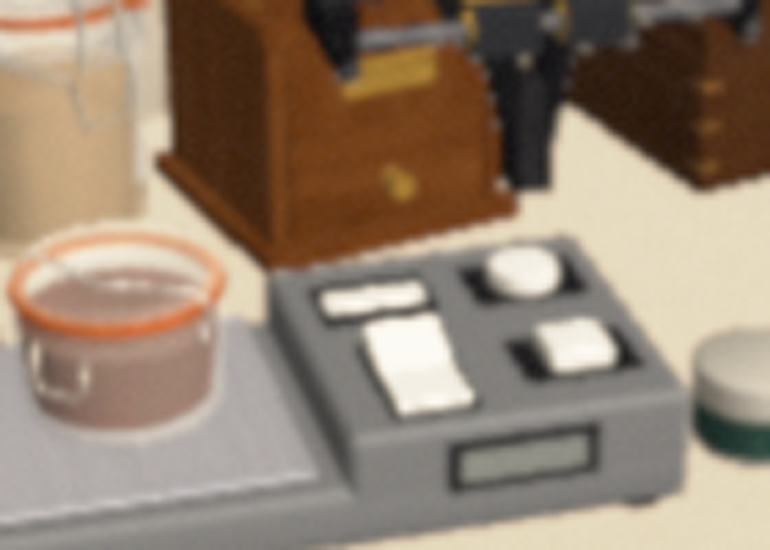

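The bar (370,298) is down to 3 mm above the deck and the rocker's front half (430,390) lies level. The round key (523,272) is still up, with the fingers above it.

```bash
python3 -m jog '-2 -1 15 0 0 0 0;-2 -1 28 0 0 0 0;-2 -1 34 0 0 0 0;-2 -1 38 0 0 0 0;-2 -1 42 0 0 0 0;-2 -1 45 0 0 0 0;-2 -1 46 0 0 0 0;-2 -1 46 0 0 0 0'; python3 go.py round 3
```

```text
time: 8.67
tool_pos: [0.5099, 0.0019, 0.0756]
eef_rot: [3.14, 0.001, -0.23]
ft_force: [-18.1, 1.0, 37.2]
grip_width: 0.0004
finger_force: 19.2
target [509.5  -1.3  76. ] now [509.9   1.9  75.6] [ 3.14e+00  1.00e-03 -2.30e-01] t 8.67 ft [-18.1   1.   37.2]
shift [ 0.3  3.2 -0.4] turn [ 0.002  0.001 -0.005] q [ 0.5   0.32 -0.68  1.91  0.24  0.99 -2.08]
```

```bash
python3 -m jog '0 0 -10 0 0 0 0;0 0 -40 0 0 0 0;0 0 -80 0 0 0 0;0 0 -110 0 0 0 0;0 0 -110 0 0 0 0;0 0 -110 0 0 0 0;0 0 -110 0 0 0 0;0 0 -110 0 0 0 0'
python3 - <<'E'
from h import *
p=optics.get_image("scene");cv2.imwrite("pics/s5.png",cv2.resize(p["frame"][150:270,170:370],None,fx=4,fy=4,interpolation=cv2.INTER_CUBIC))
for n in ("rocker","bar_key","round_key","square_key","clip_jar"):
  for r in models.silhouettes(p,n)[:1]:
    w=maskpts(p,r["mask"])*1000
    l=(w[:,:2]-[482,39])@np.array([[np.cos(-.225),-np.sin(-.225)],[np.sin(-.225),np.cos(-.225)]])
    print(n,r["p"],np.median(w,0).round(),np.median(l,0).round(),[(lo,int(k.sum()),np.median(w[k,2]).round(1)) for lo in range(-66,60,8) for k in [(l[:,0]>=lo)&(l[:,0]<lo+8)] if k.sum()>3])
E
```

```text
time: 9.33
tool_pos: [0.5094, 0.0013, 0.1818]
eef_rot: [3.141, 0.002, -0.23]
ft_force: [-1.0, 0.1, 0.3]
grip_width: 0.0006
finger_force: 0.0
rocker 0.51 [456.  79.  62.] [-33.  32.] [(-66, 30, np.float64(60.0)), (-58, 29, np.float64(61.4)), (-50, 20, np.float64(61.7)), (-42, 28, np.float64(61.1)), (-34, 40, np.float64(62.3)), (-26, 37, np.float64(65.0)), (-18, 29, np.float64(67.2)), (-10, 4, np.float64(66.5))]
bar_key 0.49 [522.  66.  59.] [33. 36.] [(22, 17, np.float64(59.4)), (30, 29, np.float64(59.2)), (38, 7, np.float64(58.9))]
round_key 0.42 [503.   1.  65.] [ 28. -32.] [(14, 11, np.float64(61.5)), (22, 33, np.float64(64.1)), (30, 19, np.float64(65.3)), (38, 13, np.float64(65.5))]
square_key 0.55 [436.  15.  65.] [-39. -34.] [(-50, 42, np.float64(63.2)), (-42, 21, np.float64(64.8)), (-34, 22, np.float64(65.2)), (-26, 9, np.float64(65.5))]
clip_jar 0.79 [494. 188.  89.] [-23. 149.] [(-42, 134, np.float64(75.8)), (-34, 440, np.float64(77.5)), (-26, 232, np.float64(80.5)), (-18, 137, np.float64(96.9)), (-10, 121, np.float64(101.3)), (-2, 83, np.float64(101.8)), (6, 69, np.float64(102.4)), (14, 49, np.float64(102.4)), (22, 50, np.float64(102.3)), (30, 40, np.float64(102.3)), (38, 17, np.float64(102.3))]
```

View pics/s5.png

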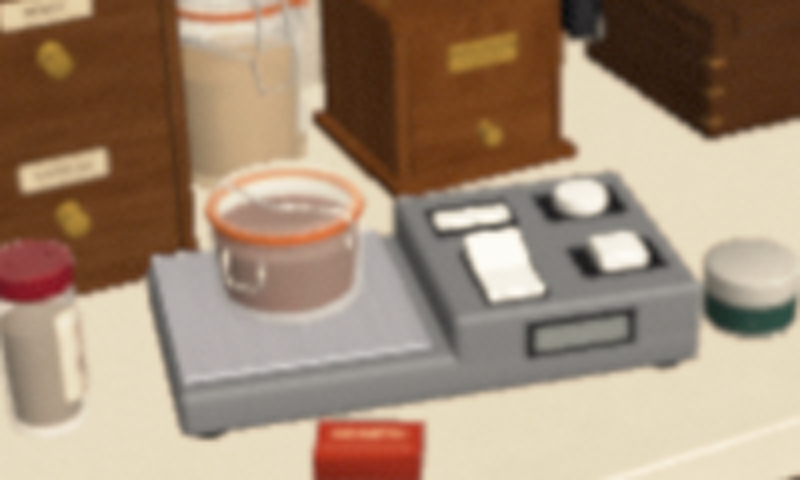

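The rocker (505,265) is flipped, the bar (472,216) is in, and the round (582,197) and square (618,250) keys are up. The jar and the things round the scale have not moved, and the arm is clear.

```bash
python3 -c "
from rig import order; print(order.sign_off())"
```

```text
the job is handed in; nothing more can be done
None
```

I flipped the rocker fully on, pressed the bar key fully in, then pressed the round key all the way down and it sprang back up. The last picture shows the square key still up and the jar and other things where they stood; I handed the job in at about 9.5 s with the arm clear.

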